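# Hold the serving cover ready over the loaf

### The job

Take the steel serving cover by its black handle, carry it across over the top of the low splash guard, and hold it ready over the loaf on the white platter: level, centred on the platter, long sides parallel to the platter's, lowered until the loaf is inside its mouth and the rim hovers about 15 mm above the platter. The cover must not touch the guard, the platter or the loaf on the way or at the end, and the platter, the loaf, the sauce bottle, the pepper mill and the ramekin stay where they are. Finish while still holding the cover hovering there, waiting for the chef's call: do not set it down or let go.

Things in the scene. Friction and masses are not known exactly. Their poses are not given: they have to be found in the camera images.
- cover: rectangular serving cover of brushed steel, open below: 160 (its x) x 100 (its y) mm, walls 3 mm, the box 60 mm high, 102 mm overall with the handle, 0.25 to 0.5 kg. Starts mouth-down on the green board, which may lie on either side of the guard. Origin: centre of its mouth, in the plane of the rim (its lower edge); z up
- cover_handle (a point): centre of the cover's black bar handle, 95 mm above the rim, on the cover's centre line. The bar runs along the cover's x: 90 mm long, 14 mm wide, 14 mm thick, on two 10 mm posts 36 mm either side of the centre; 28 mm of free space under the bar
- board: green plastic cutting board, fixed, 220 (its x) x 160 (its y) x 15 mm, on the work surface; the cover starts on it. Origin: centre of the underside
- platter: white rectangular flat platter, 230 (its x) x 150 (its y) x 14 mm, 0.9 kg, loose on the work surface, on the other side of the guard from the board. Origin: centre of the underside
- platter_top (a point): centre of the platter's flat top face, 14 mm above the work surface; axes as the platter's (x along the long side, z up)
- loaf: small brown crusty loaf, 85 (its x) x 40 (its y) mm, 39 mm high, loose on the platter within 6 mm of its centre and nearly parallel to it. Origin: centre of the underside
- guard: fixed upright splash guard of aluminium with a dark round top rail: 540 mm long along its x (nearly straight away from the robot), rail 14 mm thick, 130 mm high, foot 60 mm wide. It parts the board's side from the platter's. Origin: centre of the underside
- sauce: yellow sauce bottle with a red cap, 54 mm diameter, 150 mm high, standing beyond the work. Origin: centre of the underside
- mill: dark wooden pepper mill, 54 mm diameter, 140 mm high, standing beyond the work. Origin: centre of the underside
- ramekin: blue ceramic ramekin, 76 mm diameter, 45 mm high, standing beyond the work. Origin: centre of the underside

How it is judged (in metres and radians):
On the way:
1. the cover passes over the top of the guard (y of cover in the frame of guard between -0.06 and 0.06 m and x of cover in the frame of guard between -0.27 and 0.27 m and height (world z) of cover above 0.128 m), for 0.02 s.
At the end, for the whole second after the job is handed in: Cover held still in the fingers (under 20 mm/s, 0.15 rad/s), mouth 5 to 28 mm above the platter's top, centre within 12 mm of the platter's, long sides parallel within 0.12 rad (either way round), tilt under 0.08 rad, touching neither platter nor loaf (z of cover in the frame of platter_top between 0.005 and 0.028 m and horizontal distance between cover and platter_top below 0.012 m and angle between the x axis of cover and the x axis of platter_top, either way round below 0.12 rad and angle between cover's own z axis and vertical below 0.08 rad and contact force between the fingers and cover above 1 N and contact force between cover and platter below 0.1 N and contact force between cover and loaf below 0.1 N and linear speed of cover below 0.02 m/s and angular speed of cover below 0.15 rad/s); the arm keeps its last pose, push and grip.
It fails at once if the cover touches the guard (contact force between cover and guard above 0.5 N).
It fails at once if the cover touches the platter (contact force between cover and platter above 0.5 N).
It fails at once if the cover touches the loaf (contact force between cover and loaf above 0.5 N).
It fails at once if the platter or the loaf is shifted by more than 10 mm (distance of any of platter, loaf from where it was at the start of the episode above 0.01 m).
It fails at once if the sauce bottle, pepper mill or ramekin is shifted by more than 20 mm (distance of any of sauce, mill, ramekin from where it was at the start of the episode above 0.02 m).
It also fails if it takes over 45 s, if anything falls off the work surface, if the arm or the gripper's body presses on something with over 40 N, if the wrist force passes 120 N, or if a joint passes its speed limit or range.

### The arm

A 6-joint arm with a two-finger parallel gripper is mounted at the origin on the work surface. World frame = base frame: x ahead of the robot, y to its left, z up, the work surface at z = 0. Lengths are in mm, angles in rad, forces in N, time in s.
With the tool pointing down it reaches from about 350 to 875 mm from the base axis. Payload 4.2 kg.
Tool frame: the origin (TCP) lies at the very end of the fingers, on their centre line; the grasp point (between the pads) lies 19 mm behind it (robot.grasp_offset is the distance from the TCP to the grasp point, in mm); y points along the fingers, z is the direction in which the jaws open and shut, and the axes are right-handed (so a half turn about y gives the same grasp; the last joint's range is limited). The gripper opens to 85 mm and grips with 20 to 120 N. Pads are 22 mm wide; open, the fingers measure 114 mm over their backs; the gripper's body (76 mm by 85 mm) begins 54 mm behind the grasp point. The pads swing forward as they close: fully open they stand 13 mm farther back than shut.
Start: joints at [1.386, 0.385, 0.008, 0, -1.194, -0.259], TCP at [268.325, 564.447, 231.312] pointing down, gripper open.
Joint ranges: [-3.14, 3.14], [-1.21, 2.06], [-1.07, 1.41], [-3.16, 2.05], [-2.99, -0.16], [-3.1, 3.1]. Speed limits (rad/s): [2.79, 2.79, 3.14, 3.14, 3.14, 3.14].

### API

Orientations are given as a 3x3 rotation matrix whose columns are the frame's x, y, z axes.
In Python, from plant import robot gives the robot as it stands. The module is installed in compiled form; this text tells all that it offers.
- The arm moves only by the shell command python3 -m creep 'ROWS' [FORCE]. ROWS is JSON, one flat list of numbers, 7 for each row, row after row: the shift along the tool's x, y, z in mm, then the turn, a rotation vector about the tool's x, y, z in degrees, then the opening, from -1 (shut) to 1 (fully open). A call has 1 to 8 rows; each row shifts and turns the pose as measured when the row begins, along the tool's axes as they then stand; what a row does not reach is not made up. A row lasts 1/10 s, in which the tool goes at most 50 mm and 8.59 degrees, less where a joint would pass 70% of its speed; a pose out of reach is approached as far as the arm can. A call with a gripper value outside its range is refused whole. The fingers move at their own pace and stop on an object; FORCE is the grip in N (left out, the last holds). Time passes only in rows, so rows that do not move let the fingers close. It gives the time, the measured TCP pose, the force and the opening at its end, in the units of the state.
- robot.get_obs(): the state, without advancing time (a new reading comes with each control period).
- robot.get_image(name): name is "side" or "top"; returns the picture (384x512x3 uint8, blue, green, red); there is no depth.
- robot.calibration(name): a dict with "fx", "fy", "cx", "cy" (pixels), "xyz" and "attitude" of the camera in the world. Camera axes: x right, y up, looking along -z (the intrinsics and any distortion apply to the point x, -y, -z); pixel columns grow to the right and rows downward; lengths in mm; the calibration is good to about 2 mm. A picture is of the moment at which its call begins. calibration takes no time and is no camera call.
- robot.job_done(): hands the job in, once; it reports no verdict.
The state is a dict: "t": time; "joint_pos": joint angles; "dq": joint speeds; "effort": joint torques, N m; "tool_pos": TCP position; "ee_rot": TCP orientation; "contact_force": force on the tool from outside, world axes, zero at the start; "torque": the same for the moment, N m; "grip_width": opening from 0.0 (shut) to 1.0 (fully open).
Only numpy, scipy, OpenCV 4.12 (cv2) and the standard library are available. Lean on these libraries where they do the work, as an engineer would, in place of code of your own. Each camera call takes 0.05 s, during which the arm holds its last target.

## Working session

There is one attempt and no reset: what is moved stays moved. The work goes in short steps, Python scripts to look and compute and a shell command to move; the robot and the scene stay as the last step left them, time stands still between calls to the robot, and variables do not carry over. Pictures are saved under pics/ and viewed, and the job is handed in when it is done.

```bash
mkdir -p pics
python3 - <<'E'
from plant import robot
import cv2,numpy as np
for n in("top","side"):
    im=robot.get_image(n);cv2.imwrite(f"pics/{n}0.png",im);c=robot.calibration(n);print(n,c)
o=robot.get_obs();print(o)
E
```

```text
top {'fx': 495.8016592311165, 'fy': 495.8016592311165, 'cx': 253.18458518383343, 'cy': 185.87364678724634, 'xyz': array([ 4.96459771e+02, -9.72444090e-01,  1.22836977e+03]), 'attitude': array([[ 0.01139954,  0.9949456 , -0.09976625],
       [-0.99991874,  0.01077303, -0.0068163 ],
       [-0.00570707,  0.09983585,  0.99498755]])}
side {'fx': 415.42876484554944, 'fy': 415.42876484554944, 'cx': 253.63504605879157, 'cy': 189.91274714651604, 'xyz': array([  549.34267592, -1017.332872  ,   715.50921738]), 'attitude': array([[ 0.99661685,  0.05738674, -0.05883557],
       [-0.08006148,  0.51608247, -0.85278898],
       [-0.01857477,  0.85461432,  0.51893096]])}
{'t': 0.1, 'joint_pos': array([ 1.38557980e+00,  3.85483065e-01,  6.77094070e-03, -4.87394370e-04,
       -1.19402802e+00, -2.58569092e-01]), 'dq': array([-0.00028012, -0.00158655,  0.00263692,  0.0014641 ,  0.00166657,
        0.00119561]), 'effort': array([-1.31815577e-03, -3.93319452e+01,  1.88931245e+01,  4.19801161e+00,
       -2.60523171e-03,  3.07774243e-06]), 'tool_pos': array([268.1131883 , 563.98124991, 230.32446608]), 'ee_rot': array([[-9.03055567e-01, -8.03421315e-04, -4.29522988e-01],
       [ 4.29523736e-01, -1.82707055e-03, -9.03053721e-01],
       [-5.92361960e-05, -9.99998008e-01,  1.99503476e-03]]), 'contact_force': array([-0.65847984, -0.80517591, -0.18434446]), 'torque': array([-0.01174315,  0.02578843, -0.01586508]), 'grip_width': 0.9999821819829104}
```

View pics/top0.png

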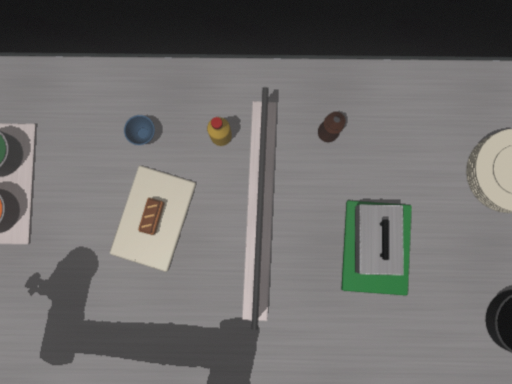

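View pics/side0.png

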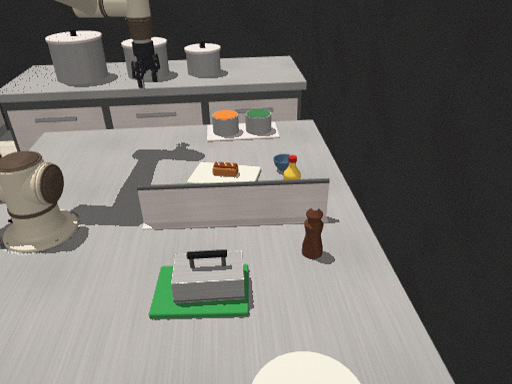

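```bash
cat > h.py <<'E'
import cv2,numpy as np
from plant import robot
def ray(n,uv):
    c=robot.calibration(n);uv=np.atleast_2d(uv).astype(float)
    d=np.c_[(uv[:,0]-c['cx'])/c['fx'],-(uv[:,1]-c['cy'])/c['fy'],-np.ones(len(uv))]
    return np.array(c['xyz']),d@np.array(c['attitude']).T
def plane(n,uv,z):
    o,d=ray(n,uv);return o+d*((z-o[2])/d[:,2])[:,None]
def proj(n,p):
    c=robot.calibration(n);q=(np.atleast_2d(p)-c['xyz'])@np.array(c['attitude'])
    return np.c_[c['cx']-c['fx']*q[:,0]/q[:,2],c['cy']+c['fy']*q[:,1]/q[:,2]]
def blob(m,box):
    x0,y0,x1,y1=box;mm=np.zeros_like(m);mm[y0:y1,x0:x1]=m[y0:y1,x0:x1]
    cs,_=cv2.findContours(mm,cv2.RETR_EXTERNAL,cv2.CHAIN_APPROX_NONE)
    return max(cs,key=cv2.contourArea)[:,0,:]
def rect(n,cont,z):
    p=plane(n,cont,z)[:,:2].astype(np.float32)
    (c,s,a)=cv2.minAreaRect(p);b=cv2.boxPoints((c,s,a));e=[b[1]-b[0],b[2]-b[1]]
    l=max(e,key=np.linalg.norm);ang=np.degrees(np.arctan2(l[1],l[0]))%180
    return np.round(c,1),np.round(sorted(s),1),round(ang,2)
E
python3 - <<'E'
from h import *
t=cv2.imread('pics/top0.png');s=cv2.imread('pics/side0.png')
H=lambda i:cv2.cvtColor(i,cv2.COLOR_BGR2HSV)
ht=H(t);hs=H(s)
for nm,m,box,z in [
 ('platter',cv2.inRange(ht,(15,15,150),(40,255,255))|cv2.inRange(ht,(0,60,0),(25,255,255)),(100,155,205,280),14),
 ('loaf',cv2.inRange(ht,(0,90,0),(20,255,255)),(130,185,175,245),39+14),
 ('board',cv2.inRange(ht,(50,100,40),(80,255,255)),(335,190,420,300),15),
 ('handle',cv2.inRange(ht,(0,0,0),(180,255,45)),(370,208,400,270),117),
 ('rail',cv2.inRange(ht,(0,0,0),(180,255,70)),(245,80,272,335),125)]:
    c=blob(m,box);print(nm,rect('top',c,z),c.min(0),c.max(0))
def crop(i,b,k):
    return cv2.resize(i[b[1]:b[3],b[0]:b[2]],None,fx=k,fy=k,interpolation=cv2.INTER_NEAREST)
cv2.imwrite('pics/c1.png',np.hstack([crop(t,(335,190,425,300),4.5),crop(t,(105,160,200,275),4.3)[:495]]))
cv2.imwrite('pics/c2.png',np.vstack([crop(s,(145,235,260,325),5),crop(s,(180,155,295,185),5)]))
E
```

```text
platter (array([536.6, 254.5]), array([147.8, 227.6]), np.float32(163.53)) [110 166] [194 271]
loaf (array([540.2, 249.7]), array([38.9, 81.2]), np.float32(164.92)) [139 198] [162 234]
board (array([ 472., -293.]), array([157.4, 216.3]), np.float32(176.35)) [342 201] [410 294]
handle (array([ 492.4, -285.8]), array([13.4, 84.4]), np.float32(179.11)) [381 220] [387 258]
rail (array([421.8,  -6.7]), array([  5.1, 258.8]), np.float32(178.24)) [255 211] [261 330]Traceback (most recent call last):
  File "<stdin>", line 14, in <module>
    return _nx.concatenate(arrs, 1, dtype=dtype, casting=casting)
           ~~~~~~~~~~~~~~~^^^^^^^^^^^^^^^^^^^^^^^^^^^^^^^^^^^^^^^
ValueError: all the input array dimensions except for the concatenation axis must match exactly, but along dimension 0, the array at index 0 has size 495 and the array at index 1 has size 494
```

Run:
```python
from h import *
t=cv2.imread('pics/top0.png');s=cv2.imread('pics/side0.png')
def crop(i,b,sz):
    return cv2.resize(i[b[1]:b[3],b[0]:b[2]],sz,interpolation=cv2.INTER_NEAREST)
P=lambda a,c,r,n,z,img,col:None
def draw(img,n,c,ang,L,W,z,col):
    a=np.radians(ang);x=np.array([np.cos(a),np.sin(a)]);y=np.array([-x[1],x[0]])
    p=[np.r_[np.array(c)+x*i*L/2+y*j*W/2,z] for i,j in((1,1),(1,-1),(-1,-1),(-1,1))]
    q=proj(n,p);print(n,z,q.round(1).tolist())
    q=(q*4).astype(int)
    cv2.polylines(img,[q.reshape(-1,1,2)],True,col,1)
out=[]
for n,i in(('top',t),('side',s)):
    b=cv2.resize(i,None,fx=4,fy=4,interpolation=cv2.INTER_NEAREST)
    draw(b,n,(536.6,254.5),163.53,230,150,14,(0,0,255))
    draw(b,n,(492.4,-285.8),179.1,90,14,117,(0,255,255))
    draw(b,n,(492.4,-285.8),179.1,160,100,75,(0,0,255))
    draw(b,n,(472,-293),176.35,220,160,15,(255,0,255))
    out.append(b)
T,S=out
cv2.imwrite('pics/c1.png',np.hstack([T[760:1200,1340:1680],T[640:1080,420:800]]))
cv2.imwrite('pics/c2.png',np.vstack([S[950:1290,580:1060],S[640:760,700:1180]]))
```

```text
top 14 [[166.4, 272.5], [107.8, 254.1], [137.7, 164.6], [195.4, 182.3]]
top 117 [[387.1, 259.4], [380.8, 259.2], [380.9, 218.6], [387.1, 218.8]]
top 75 [[401.1, 274.5], [357.4, 273.3], [357.8, 203.7], [400.9, 204.8]]
top 15 [[407.3, 295.7], [340.7, 290.5], [345.9, 199.6], [411.3, 204.4]]
side 14 [[185.9, 181.6], [199.8, 161.4], [261.0, 166.5], [252.3, 187.7]]
side 117 [[186.7, 254.3], [187.2, 250.3], [227.2, 248.0], [227.3, 252.0]]
side 75 [[171.1, 282.9], [175.5, 253.2], [242.5, 249.5], [244.4, 278.6]]
side 15 [[148.1, 315.1], [160.8, 265.7], [248.3, 263.5], [248.7, 312.5]]
```

View pics/c1.png

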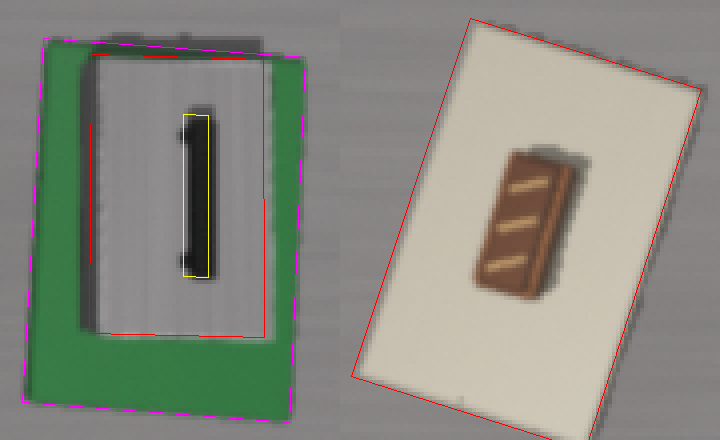

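View pics/c2.png

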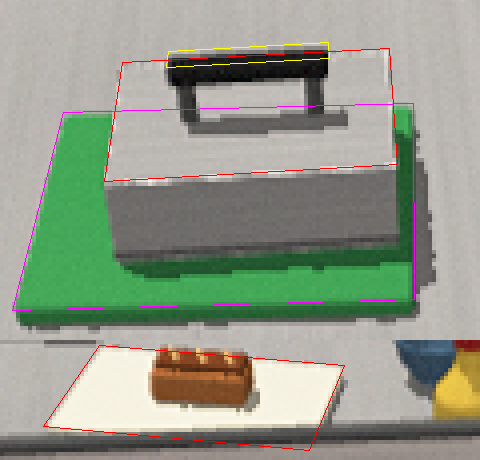

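Run:
```python
from h import *
t=cv2.imread('pics/top0.png');s=cv2.imread('pics/side0.png')
g=cv2.cvtColor(t,cv2.COLOR_BGR2GRAY)
print('cols 352-410 row 230-246 mean');print(dict(zip(range(352,410),g[230:247,352:410].mean(0).round().astype(int).tolist())))
print(dict(zip(range(212,265),g[212:265,384:388].mean(1).round().astype(int).tolist())))
print(dict(zip(range(198,282),g[198:282,365:378].mean(1).round().astype(int).tolist())))
gs=cv2.cvtColor(s,cv2.COLOR_BGR2GRAY)
m=cv2.inRange(gs,0,45);c=blob(m,(175,240,240,270));print(c.min(0),c.max(0),cv2.minAreaRect(c.astype(np.float32)))
print({k:gs[244:264,k].tolist() for k in(195,205,218)})
print(gs[252:256,180:234].mean(0).round().astype(int).tolist())
for u in(195,210): print('bar?')
```

```text
cols 352-410 row 230-246 mean
{352: 97, 353: 96, 354: 87, 355: 67, 356: 66, 357: 67, 358: 71, 359: 101, 360: 136, 361: 139, 362: 139, 363: 136, 364: 136, 365: 137, 366: 139, 367: 138, 368: 138, 369: 139, 370: 139, 371: 138, 372: 140, 373: 141, 374: 142, 375: 142, 376: 141, 377: 140, 378: 138, 379: 136, 380: 134, 381: 113, 382: 47, 383: 26, 384: 31, 385: 32, 386: 31, 387: 32, 388: 56, 389: 103, 390: 136, 391: 137, 392: 136, 393: 139, 394: 141, 395: 140, 396: 137, 397: 136, 398: 138, 399: 138, 400: 137, 401: 137, 402: 132, 403: 110, 404: 96, 405: 94, 406: 94, 407: 93, 408: 94, 409: 97}
{212: 136, 213: 136, 214: 136, 215: 133, 216: 107, 217: 83, 218: 78, 219: 58, 220: 38, 221: 34, 222: 34, 223: 33, 224: 33, 225: 34, 226: 33, 227: 34, 228: 32, 229: 33, 230: 32, 231: 32, 232: 31, 233: 32, 234: 31, 235: 32, 236: 31, 237: 31, 238: 31, 239: 31, 240: 31, 241: 32, 242: 31, 243: 32, 244: 30, 245: 32, 246: 32, 247: 30, 248: 32, 249: 31, 250: 30, 251: 30, 252: 30, 253: 30, 254: 30, 255: 30, 256: 30, 257: 29, 258: 32, 259: 57, 260: 112, 261: 136, 262: 138, 263: 137, 264: 137}
{198: 119, 199: 93, 2
[... 767 characters left out ...]
96, 278: 96, 279: 96, 280: 96, 281: 96}
[187 250] [226 259] ((206.56031799316406, 254.4649658203125), (7.235881805419922, 39.235939025878906), 86.42366790771484)
{195: [183, 182, 184, 181, 179, 182, 166, 99, 25, 39, 30, 26, 27, 15, 79, 165, 189, 193, 192, 192], 205: [179, 176, 181, 180, 180, 182, 132, 41, 26, 30, 28, 26, 11, 8, 156, 191, 185, 191, 190, 189], 218: [183, 182, 182, 181, 186, 143, 68, 22, 31, 27, 25, 24, 9, 115, 170, 188, 190, 189, 188, 182]}
[179, 185, 188, 182, 188, 196, 144, 56, 30, 33, 28, 29, 28, 28, 28, 30, 30, 28, 29, 26, 32, 25, 28, 28, 28, 28, 26, 26, 28, 28, 28, 28, 26, 27, 28, 25, 27, 25, 27, 28, 26, 21, 23, 27, 23, 22, 10, 184, 189, 183, 181, 183, 185, 184]
bar?
bar?
```

Run:
```python
from h import *
t=cv2.imread('pics/top0.png')
g=cv2.cvtColor(t,cv2.COLOR_BGR2GRAY).astype(float)
print(plane('top',[385.2,239.5],117),plane('top',[380.9,239.4],75),plane('side',[206.5,254.4],108))
# triangulate bar axis centre
o1,d1=ray('top',[384.9,239.5]);o2,d2=ray('side',[206.6,254.3])
A=np.c_[d1[0],-d2[0]];k=np.linalg.lstsq(A,o2-o1,rcond=None)[0];print(o1+k[0]*d1[0],o2+k[1]*d2[0])
def edge(r,a,b,lev): # crossing between cols a..b
    v=g[r,a:b]-lev;i=np.where(np.sign(v[:-1])!=np.sign(v[1:]))[0]
    return a+i[0]+v[i[0]]/(v[i[0]]-v[i[0]+1]) if len(i) else np.nan
for nm,a,b,lev,z,rr in(('barR',385,392,85,117,range(224,256)),('faceL',355,364,105,75,range(210,270)),('faceR',396,408,116,75,range(210,270))):
    e=np.array([[edge(r,a,b,lev),r] for r in rr]);e=e[~np.isnan(e[:,0])]
    p=plane('top',e,z);f=np.polyfit(p[:,0],p[:,1],1);print(nm,np.degrees(np.arctan(f[0])),np.polyval(f,492),len(e))
# rail
m=(g<75).astype(np.uint8)*255
e=[]
for r in range(95,320,5):
    c=np.where(g[r,240:285]<62)[0];e.append((r,(c+240).tolist() if len(c)<14 else len(c)))
print(e[::4])
```

```text
[[ 491.14994019 -288.48814208  117.        ]] [[ 491.06547292 -289.44154119   75.        ]] [[ 490.27413357 -286.09732518  108.        ]]
[ 491.11359609 -289.37064675  110.99832063] [ 490.7843342  -289.39138136  111.00524771]
barR -0.8901864466370354 -296.0915726648463 32
faceL -0.857243332217246 -239.2078464689353 60
faceR -0.0618805956539327 -340.05277224107937 60
[(95, []), (115, []), (135, []), (155, []), (175, []), (195, []), (215, []), (235, []), (255, []), (275, []), (295, []), (315, [257])]
```

```bash
python3 -m creep '[0,-10,0,0,-8.2,0,1, 0,-10,0,0,-8.2,0,1, 0,0,0,0,-8.2,0,1, 0,0,0,0,0,0,1]'; python3 -m creep '[-10,0,45,0,0,0,1,-10,0,45,0,0,0,1,-10,0,45,0,0,0,1,-10,0,45,0,0,0,1]'; python3 -c "
from plant import robot;o=robot.get_obs();print(o['joint_pos'].round(3),o['ee_rot'].round(3))"
```

```text
t: 0.5
tool_pos: [267.5, 562.7, 247.9]
ee_rot: [[-1.0, -0.003, 0.001], [-0.001, -0.008, -1.0], [0.003, -1.0, 0.008]]
contact_force: [0.6, -0.5, 0.4]
grip_width: 0.998
t: 0.9
tool_pos: [306.3, 380.9, 244.7]
ee_rot: [[-1.0, -0.005, -0.008], [0.008, -0.013, -1.0], [0.005, -1.0, 0.013]]
contact_force: [1.2, 0.1, 0.3]
grip_width: 1.001
[ 1.227  0.148 -0.285  0.    -1.152  0.337] [[-1.    -0.005 -0.008]
 [ 0.008 -0.013 -1.   ]
 [ 0.005 -1.     0.013]]
```

```bash
python3 -m creep '[-13,0,47,0,0,0,1,-13,0,47,0,0,0,1,-13,0,47,0,0,0,1,-13,0,47,0,0,0,1,-13,0,47,0,0,0,1,-13,0,47,0,0,0,1,-13,0,47,0,0,0,1]'; python3 -m creep '[-13,0,47,0,0,0,1,-13,0,47,0,0,0,1,-13,0,47,0,0,0,1,-13,0,47,0,0,0,1,-13,0,47,0,0,0,1,-13,0,47,0,0,0,1,0,0,0,0,0,0,1]'; python3 -c "
from plant import robot;o=robot.get_obs();print(o['joint_pos'].round(3),o['ee_rot'].round(4),o['tool_pos'])"
```

```text
t: 1.6
tool_pos: [389.3, 40.9, 248.0]
ee_rot: [[-1.0, -0.004, -0.026], [0.027, -0.014, -1.0], [0.004, -1.0, 0.014]]
contact_force: [1.5, -0.1, -0.1]
grip_width: 1.004
t: 2.3
tool_pos: [455.4, -256.4, 250.3]
ee_rot: [[-0.998, -0.004, -0.057], [0.058, -0.013, -0.998], [0.003, -1.0, 0.013]]
contact_force: [-1.3, 0.0, -0.9]
grip_width: 0.999
[-0.194  0.195 -0.217  0.015 -1.16   1.701] [[-0.9983 -0.0042 -0.0575]
 [ 0.0575 -0.013  -0.9983]
 [ 0.0035 -0.9999  0.0133]] [ 455.41840221 -256.43807691  250.28038489]
```

```bash
cat > d.py <<'E'
import sys,numpy as np
from scipy.spatial.transform import Rotation as R
from plant import robot
def delta(x,y,z,yaw):  # tool x axis heading deg, tool down
    o=robot.get_obs();r=np.array(o['ee_rot']);a=np.radians(yaw)
    xx=np.array([np.cos(a),np.sin(a),0]);yy=np.array([0,0,-1.]);T=np.c_[xx,yy,np.cross(xx,yy)]
    print('pos',o['tool_pos'].round(1),'shift',(r.T@(np.array([x,y,z])-o['tool_pos'])).round(1),'turn',np.degrees(R.from_matrix(r.T@T).as_rotvec()).round(2),'F',np.round(o['contact_force'],1),'g',round(o['grip_width'],3),'j',o['joint_pos'].round(2),'t',o['t'])
delta(*map(float,sys.argv[1:5]))
E
python3 d.py 491 -289 150 179.2
python3 - <<'E'
from h import *
for p in([265,88],[255,328]):print(plane('top',p,123))
E
```

```text
pos [ 455.4 -256.4  250.3] shift [-37.7 100.5  29.1] turn [-0.76 -2.5   0.22] F [-1.3  0.  -0.9] g 0.999 j [-0.19  0.19 -0.22  0.01 -1.16  1.7 ] t 2.3
[[832.40003178 -17.84174664 123.        ]]
[[296.25150432  -0.90027355 123.        ]]
```

```bash
python3 -m creep '[-19,30,15,-0.4,-1.3,0.1,1,-19,30,15,-0.4,-1.2,0.1,1,0,30,0,0,0,0,1,0,5,0,0,0,0,1,0,0,0,0,0,0,1]'; python3 d.py 491 -289 91 179.2
```

```text
t: 2.8
tool_pos: [492.4, -291.0, 152.5]
ee_rot: [[-1.0, 0.0, -0.029], [0.029, 0.002, -1.0], [-0.0, -1.0, -0.002]]
contact_force: [-0.3, 0.3, 0.6]
grip_width: 1.001
pos [ 492.4 -291.   152.5] shift [ 1.5 61.5 -1.9] turn [ 0.09 -0.88 -0.01] F [-0.3  0.3  0.6] g 1.001 j [-0.25  0.36 -0.24 -0.   -0.97  1.79] t 2.8
```

```bash
python3 -m creep '[1.5,20,-1.9,0,-0.9,0,1,0,0,0,0,0,0,1]'
python3 - <<'E'
from h import *
a=robot.get_image('top');b=robot.get_image('side')
f=lambda i:cv2.resize(i,(392,400),interpolation=cv2.INTER_CUBIC)
cv2.imwrite('pics/g1.png',np.hstack([f(a[190:300,330:438]),f(b[195:325,145:272])]))
E
python3 d.py 491 -289 91 179.2
```

```text
t: 3.0
tool_pos: [491.9, -288.4, 134.9]
ee_rot: [[-1.0, 0.003, -0.014], [0.014, 0.0, -1.0], [-0.003, -1.0, -0.0]]
contact_force: [-0.5, 0.0, -1.0]
grip_width: 0.996
pos [ 494.4 -289.6  138. ] shift [ 3.9 46.9 -0.7] turn [-0.17  0.08 -0.56] F [ 0.7 -0.1  0.8] g 1.002 j [-0.25  0.38 -0.26  0.   -0.93  1.8 ] t 3.1
```

View pics/g1.png

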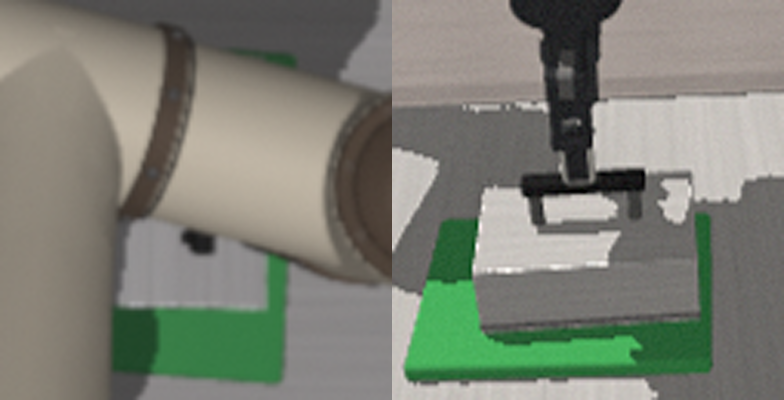

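```bash
python3 -m creep '[2,23,0,0,0,-0.3,1,0,20,0,0,0,0,1,0,0,0,0,0,0,1,0,0,0,0,0,0,1]'; python3 d.py 491 -289 91 179.2
```

```text
t: 3.5
tool_pos: [498.3, -291.0, 103.7]
ee_rot: [[-1.0, 0.02, -0.011], [0.011, -0.01, -1.0], [-0.02, -1.0, 0.009]]
contact_force: [0.7, -0.3, 0.6]
grip_width: 0.999
pos [ 498.3 -291.   103.7] shift [ 7.6 12.5 -2.1] turn [-0.53  0.15 -1.16] F [ 0.7 -0.3  0.6] g 0.999 j [-0.25  0.42 -0.3   0.01 -0.83  1.8 ] t 3.5
```

```bash
python3 -m creep '[7,8,-2,-0.5,0,-1.2,1,0,0,0,0,0,0,1]'; python3 d.py 491 -289 91 179.2;  python3 -m creep '[0,0,0,0,0,0,1]';python3 d.py 491 -289 91 179.2
```

```text
t: 3.7
tool_pos: [492.5, -289.2, 98.0]
ee_rot: [[-1.0, 0.002, -0.011], [0.011, -0.001, -1.0], [-0.002, -1.0, 0.001]]
contact_force: [0.3, -0.1, -0.6]
grip_width: 0.999
pos [ 492.5 -289.2   98. ] shift [ 1.5  7.  -0.2] turn [-0.08  0.16 -0.13] F [ 0.3 -0.1 -0.6] g 0.999 j [-0.25  0.42 -0.3   0.   -0.84  1.81] t 3.7
t: 3.8
tool_pos: [493.0, -289.5, 98.9]
ee_rot: [[-1.0, 0.004, -0.011], [0.011, -0.002, -1.0], [-0.004, -1.0, 0.002]]
contact_force: [0.7, 0.3, 0.1]
grip_width: 1.0
pos [ 493.  -289.5   98.9] shift [ 2.1  7.9 -0.5] turn [-0.12  0.16 -0.22] F [0.7 0.3 0.1] g 1.0 j [-0.25  0.42 -0.3   0.   -0.84  1.81] t 3.8
```

```bash
python3 -m creep '[2.5,9,-0.5,0,0,-0.4,1,0.5,1,0,0,0,-0.2,0.2,0.5,1,0,0,0,-0.1,-0.3]' 70; python3 d.py 491 -289 91 179.2;  python3 -m creep '[0.5,1,0,0,0,-0.1,-1,0.5,1,0,0,0,0,-1,0,0,0,0,0,0,-1,0,0,0,0,0,0,-1]';python3 d.py 491 -289 91 179.2
```

```text
t: 4.1
tool_pos: [489.7, -289.1, 87.8]
ee_rot: [[-1.0, -0.008, -0.011], [0.011, -0.002, -1.0], [0.008, -1.0, 0.002]]
contact_force: [0.7, 0.3, 0.5]
grip_width: 0.69
pos [ 489.7 -289.1   87.8] shift [-1.3 -3.2 -0.1] turn [-0.14  0.16  0.46] F [0.7 0.3 0.5] g 0.69 j [-0.25  0.44 -0.32  0.01 -0.83  1.8 ] t 4.1
t: 4.5
tool_pos: [488.4, -289.1, 85.3]
ee_rot: [[-1.0, -0.011, -0.011], [0.011, -0.002, -1.0], [0.011, -1.0, 0.002]]
contact_force: [-0.3, -0.6, 0.3]
grip_width: 0.151
pos [ 488.4 -289.1   85.3] shift [-2.5 -5.8 -0.1] turn [-0.14  0.17  0.63] F [-0.3 -0.6  0.3] g 0.151 j [-0.25  0.44 -0.32  0.01 -0.82  1.8 ] t 4.5
```

```bash
python3 -m creep '[0,0,0,0,0,0,-1,0,-5,0,0,0,0.3,-1,0,-10,0,0,0,0.3,-1,0,-10,0,0,0,0,-1]' 90; python3 d.py 491 -289 250 179.2;  python3 - <<'E'
from h import *
b=robot.get_image('side')
cv2.imwrite('pics/g2.png',cv2.resize(b[195:325,125:292],None,fx=4,fy=4))
E
```

```text
t: 4.9
tool_pos: [486.4, -288.2, 109.3]
ee_rot: [[-1.0, -0.006, -0.012], [0.012, 0.0, -1.0], [0.006, -1.0, -0.0]]
contact_force: [1.4, -0.3, -1.9]
grip_width: 0.143
pos [ 486.4 -288.2  109.3] shift [  -3.8 -140.7    0.7] turn [0.01 0.11 0.32] F [ 1.4 -0.3 -1.9] g 0.143 j [-0.25  0.4  -0.3   0.   -0.87  1.81] t 4.9
```

View pics/g2.png

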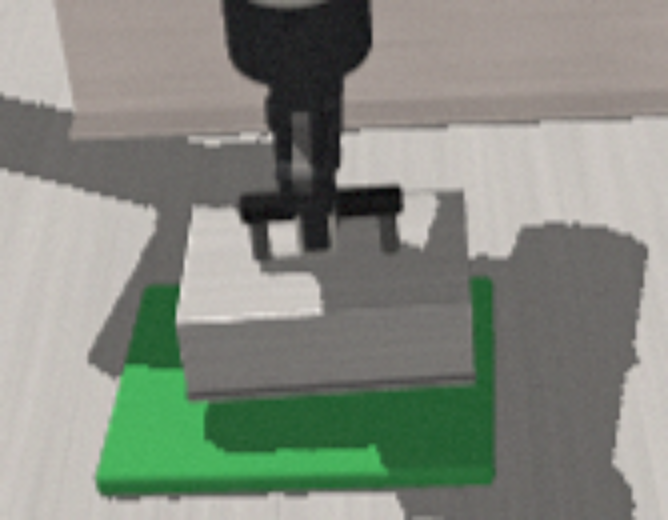

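```bash
python3 -m creep '[0,-20,0,0,0,0,-1,0,-25,0,0,0,0,-1,0,-25,0,0,0,0,-1,0,-25,0,0,0,0,-1,0,-25,0,0,0,0,-1,0,-20,0,0,0,0,-1,0,-10,0,0,0,0,-1]'; python3 d.py 491 -289 260 179.2
```

```text
t: 5.65
tool_pos: [486.0, -287.8, 269.1]
ee_rot: [[-1.0, -0.002, -0.013], [0.013, 0.0, -1.0], [0.002, -1.0, -0.0]]
contact_force: [-0.1, 0.6, -2.1]
grip_width: 0.151
pos [ 486.  -287.8  269.1] shift [-5.   9.1  1.2] turn [0.01 0.08 0.12] F [-0.1  0.6 -2.1] g 0.151 j [-0.25  0.26 -0.08  0.   -1.23  1.81] t 5.65
```

```bash
python3 -m creep '[0,0,-10,0,0,0,-1,-2,0,-20,0,0,0,-1,-4,0,-30,0,0,0,-1,-4,0,-35,0,0,0,-1,-4,0,-35,0,0,0,-1,-4,0,-35,0,0,0,-1,-4,0,-35,0,0,0,-1,-4,0,-35,0,0,0,-1]'; python3 d.py 537 254 260 163.5
```

```text
t: 6.45
tool_pos: [510.5, -43.8, 261.8]
ee_rot: [[-1.0, -0.014, -0.022], [0.022, 0.004, -1.0], [0.014, -1.0, -0.004]]
contact_force: [0.4, 0.8, -2.5]
grip_width: 0.148
pos [510.5 -43.8 261.8] shift [ -20.     2.6 -298.3] turn [ 0.1  15.24  0.8 ] F [ 0.4  0.8 -2.5] g 0.148 j [ 0.23  0.18 -0.2  -0.01 -1.2   1.32] t 6.45
```

```bash
python3 -m creep '[0,-3,-35,0,0,0.3,-1,-3,-3,-35,0,0,0.3,-1,-3,-2,-35,0,0,0.2,-1,-3,0,-35,0,0,0,-1,-3,0,-35,0,2,0,-1,-3,0,-30,0,2,0,-1,-3,0,-20,0,2,0,-1,0,0,-10,0,2,0,-1]'; python3 d.py 537 254 260 163.5
```

```text
t: 7.25
tool_pos: [527.1, 206.2, 258.3]
ee_rot: [[-0.987, -0.02, -0.161], [0.161, 0.0, -0.987], [0.02, -1.0, 0.003]]
contact_force: [0.1, -1.3, -2.4]
grip_width: 0.15
pos [527.1 206.2 258.3] shift [ -2.1  -1.9 -48.8] turn [-0.25  7.26  1.11] F [ 0.1 -1.3 -2.4] g 0.15 j [ 0.65  0.28 -0.08 -0.01 -1.23  0.76] t 7.25
```

```bash
python3 -m creep '[0,0,-20,0,2.5,0.4,-1,0,-1,-18,0,2.5,0.4,-1,-1,0,-8,0,2,0.3,-1,0,0,0,0,0,0,-1,0,0,0,0,0,0,-1]'; python3 d.py 537 254 260 163.5
python3 - <<'E'
from h import *
a=robot.get_image('top');b=robot.get_image('side')
cv2.imwrite('pics/t3.png',a);cv2.imwrite('pics/s3.png',b)
cv2.imwrite('pics/g3.png',np.vstack([cv2.resize(a[140:300,80:280],(640,300)),cv2.resize(b[60:210,130:350],(640,300))]))
E
```

```text
t: 7.75
tool_pos: [531.0, 255.3, 250.4]
ee_rot: [[-0.96, -0.015, -0.281], [0.281, -0.011, -0.96], [0.011, -1.0, 0.015]]
contact_force: [-0.1, -0.5, -2.1]
grip_width: 0.15
pos [531.  255.3 250.4] shift [-6.  -9.7 -0.3] turn [-0.83  0.19  0.62] F [-0.1 -0.5 -2.1] g 0.15 j [ 0.72  0.32 -0.04 -0.   -1.23  0.56] t 7.75
```

View pics/g3.png

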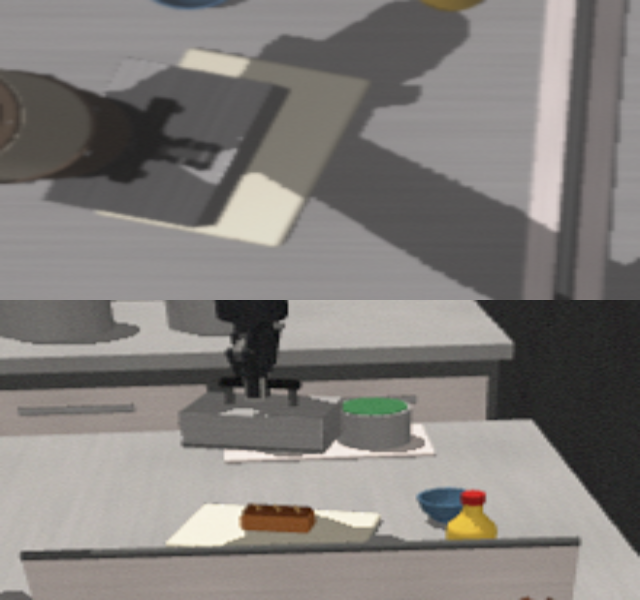

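```bash
python3 -m creep '[-2,15,0,-0.8,0.2,0.6,-1,-1,18,0,0,0,0.1,-1,-1,18,0,0,0,0.1,-1,-1,5,0,0,0,0,-1]'; python3 d.py 534 254 200 163.5; python3 -m creep '[-1,0,0,-0.3,0.1,0.1,-1]' ; python3 d.py 534 254 200 163.5;  python3 - <<'E'
from h import *
a=robot.get_image('top');b=robot.get_image('side')
cv2.imwrite('pics/t4.png',a);cv2.imwrite('pics/s4.png',b)
cv2.imwrite('pics/g4a.png',cv2.resize(a[155:280,85:215],None,fx=4.6,fy=4.6,interpolation=cv2.INTER_CUBIC))
cv2.imwrite('pics/g4b.png',cv2.resize(b[85:200,175:285],None,fx=5,fy=5,interpolation=cv2.INTER_CUBIC))
E
python3 d.py 534 254 200 163.5
```

```text
t: 8.25
tool_pos: [536.3, 251.3, 195.1]
ee_rot: [[-0.958, 0.007, -0.286], [0.286, 0.002, -0.958], [-0.006, -1.0, -0.004]]
contact_force: [0.8, -0.1, -2.7]
grip_width: 0.149
pos [536.3 251.3 195.1] shift [ 3.  -4.9 -2. ] turn [ 0.2  -0.13 -0.35] F [ 0.8 -0.1 -2.7] g 0.149 j [ 0.71  0.35 -0.14  0.   -1.08  0.57] t 8.25
t: 8.35
tool_pos: [537.2, 250.4, 194.8]
ee_rot: [[-0.958, 0.009, -0.288], [0.288, 0.005, -0.958], [-0.007, -1.0, -0.008]]
contact_force: [-0.2, 0.3, -2.0]
grip_width: 0.143
pos [537.2 250.4 194.8] shift [ 4.1 -5.2 -2.5] turn [ 0.45 -0.24 -0.43] F [-0.2  0.3 -2. ] g 0.143 j [ 0.71  0.35 -0.14  0.   -1.07  0.57] t 8.35
pos [537.6 250.7 195.7] shift [ 4.3 -4.3 -2.2] turn [ 0.53 -0.25 -0.48] F [-0.3  0.4 -2.1] g 0.152 j [ 0.71  0.35 -0.14  0.   -1.07  0.57] t 8.45
```

View pics/g4a.png

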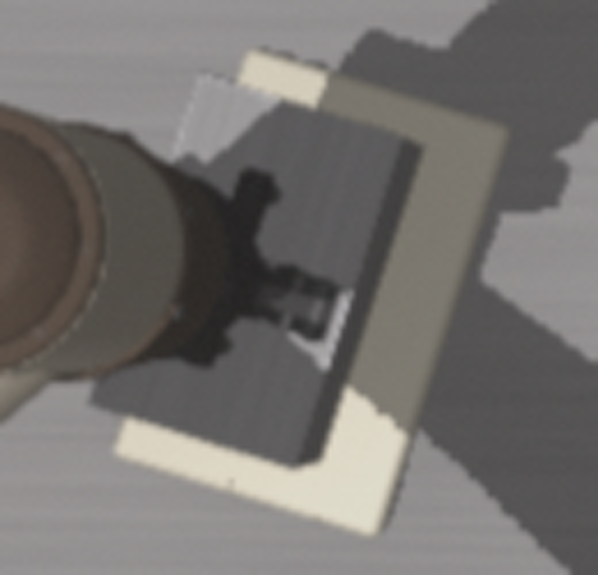

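View pics/g4b.png

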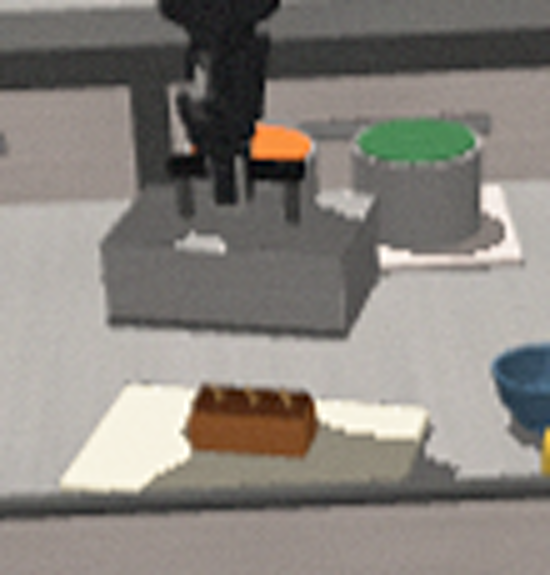

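```bash
cat > tri.py <<'E'
from h import *
def tri(a,b):
    o1,d1=ray('top',a);o2,d2=ray('side',b);d1=d1[0];d2=d2[0]
    k=np.linalg.lstsq(np.c_[d1,-d2],o2-o1,rcond=None)[0];p,q=o1+k[0]*d1,o2+k[1]*d2
    return (p+q)/2,np.linalg.norm(p-q)
E
python3 - <<'E'
from tri import *
T=dict(A=(148.6,256),B=(171.9,184.9),C=(104.1,241.9),D=(128.6,171.2));S=dict(A=(194.5,133.5),B=(243.1,137.5),D=(250.9,123.5),C=(202.5,122.1))
P=[]
for k in 'ABCD':
    p,g=tri(T[k],S[k]);P.append(p);print(k,p.round(1),round(g,1))
P=np.array(P);print(P.mean(0))
for z in(180,185,190,195):
    Q=np.array([plane('top',T[k],z)[0] for k in'ABCD']);e=Q[1]-Q[0]
    print(z,Q.mean(0).round(1),np.linalg.norm(e),np.linalg.norm(Q[3]-Q[2]),np.linalg.norm(Q[0]-Q[2]),[np.degrees(np.arctan2(v[1],v[0])).round(2) for v in(e,Q[3]-Q[2])])
# side: bottom edge front corners vertical
print(tri((148.6,256),(194.5,133.5)))
E
```

```text
A [450.5 223.  184.2] 2.1
B [602.  178.9 181.5] 0.8
C [476.2 317.2 184.1] 7.2
D [631.4 270.1 189.5] 4.9
[540.03001484 247.28837827 184.79389269]
180 [540.7 248.6 180. ] 156.95057440995288 157.43091663703646 98.87094410301205 [np.float64(-16.57), np.float64(-17.05)]
185 [540.5 247.4 185. ] 156.20202852693043 156.68007985321373 98.39939795902947 [np.float64(-16.57), np.float64(-17.05)]
190 [540.3 246.2 190. ] 155.45348264390788 155.9292430693909 97.92785181504698 [np.float64(-16.57), np.float64(-17.05)]
195 [540.1 245.  195. ] 154.7049367608854 155.1784062855681 97.45630567106444 [np.float64(-16.57), np.float64(-17.05)]
(array([450.4998321 , 222.96446538, 184.17260337]), np.float64(2.072501738911687))
```

```bash
python3 -m creep '[2,0,-3,0.5,-0.2,-0.5,-1,2,10,-3,0,0,0,-1,0,15,0,0,0,0,-1,0,0,0,0,0,0,-1]'; python3 d.py 534 256.5 100 163.5
```

```text
t: 8.85
tool_pos: [536.7, 259.6, 172.6]
ee_rot: [[-0.959, 0.004, -0.284], [0.284, 0.005, -0.959], [-0.003, -1.0, -0.006]]
contact_force: [-1.6, -0.3, -2.1]
grip_width: 0.148
pos [536.7 259.6 172.6] shift [ 1.9 72.6  4.1] turn [ 0.32 -0.03 -0.15] F [-1.6 -0.3 -2.1] g 0.148 j [ 0.72  0.38 -0.15 -0.   -1.03  0.56] t 8.85
```

```bash
python3 -m creep '[2,15,3,0.4,0,-0.2,-1,1,15,1,0.1,0,-0.1,-1,0,0,0,0,0,0,-1]'; python3 d.py 534 256.5 100 163.5
```

```text
t: 9.15
tool_pos: [532.6, 257.3, 141.3]
ee_rot: [[-0.959, -0.003, -0.284], [0.284, -0.002, -0.959], [0.002, -1.0, 0.003]]
contact_force: [-1.4, 0.3, -3.8]
grip_width: 0.15
pos [532.6 257.3 141.3] shift [-1.6 41.3  0.2] turn [-0.17  0.02  0.12] F [-1.4  0.3 -3.8] g 0.15 j [ 0.72  0.41 -0.2  -0.   -0.97  0.56] t 9.15
```

```bash
python3 - <<'E'
from h import *
a=robot.get_image('top');b=robot.get_image('side')
cv2.imwrite('pics/g5a.png',cv2.resize(a[155:280,85:215],None,fx=4.6,fy=4.6,interpolation=cv2.INTER_CUBIC))
cv2.imwrite('pics/g5b.png',cv2.resize(b[85:200,175:285],None,fx=5,fy=5,interpolation=cv2.INTER_CUBIC))
E
python3 d.py 534 256.5 100 163.5
```

```text
pos [533.9 258.  143.4] shift [-0.4 43.4  1.4] turn [-0.01  0.05 -0.04] F [ 0.7  1.4 -2.5] g 0.15 j [ 0.72  0.41 -0.2   0.   -0.97  0.56] t 9.25
```

View pics/g5a.png

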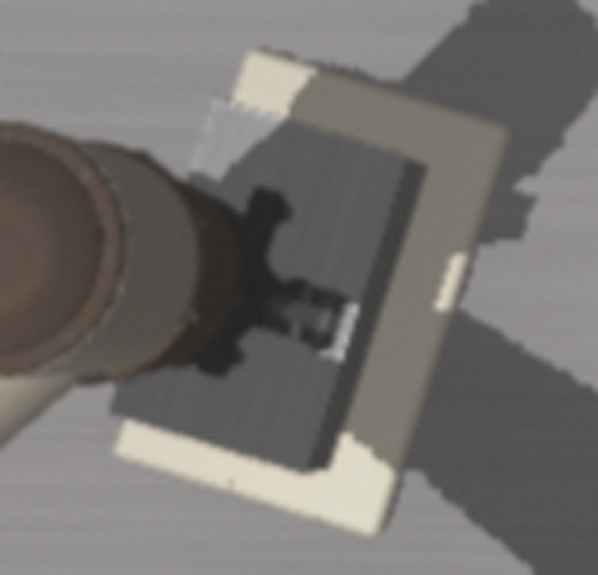

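View pics/g5b.png

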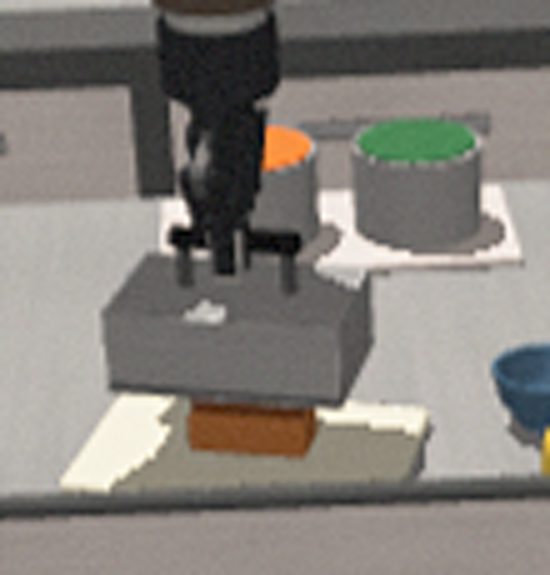

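Run:
```python
from tri import *
t=lambda v:np.array(v)/4.6-.5+(85,155)
s=lambda v:np.array(v)/5-.5+(175,85)
T=dict(A=t((307,470)),B=t((410,160)),C=t((110,412)),D=t((215,100)));S=dict(A=s((105,312)),B=s((345,328)),C=s((148,253)),D=s((372,280)))
P=[]
for k in 'ABCD':
    p,g=tri(T[k],S[k]);P.append(p);print(k,p.round(1),round(g,1))
print(np.mean(P,0))
for z in(125,131,135):
    Q=np.array([plane('top',T[k],z)[0] for k in'ABCD']);e=Q[1]-Q[0]
    print(z,Q.mean(0).round(1),np.linalg.norm(e),np.linalg.norm(Q[3]-Q[2]),np.linalg.norm(Q[0]-Q[2]),[np.degrees(np.arctan2(v[1],v[0])).round(2) for v in(e,Q[3]-Q[2])])
# rim from side: front vertical edges, at xy of A,B
for k,b in(('A',(110,388)),('B',(345,404))):
    xy=plane('top',T[k],133)[0];print(k,[ (z,proj('side',[xy[0],xy[1],z]).round(1).tolist()) for z in(68,73,133)],s(b),S[k])
# platter corners by eye from same crop
pc=np.array([plane('top',t(v),14)[0] for v in((250,50),(508,130),(378,535),(115,452))]);print(pc.mean(0))
```

```text
A [448.  227.8 134.8] 0.0
B [599.5 182.7 135.8] 5.9
C [474.1 323.1 133.5] 0.5
D [626.2 280.8 123.8] 0.4
[536.93448976 253.59483728 132.01532727]
125 [536.3 255.1 125. ] 156.6359193145153 158.30775496905028 99.42801215938557 [np.float64(-16.84), np.float64(-16.58)]
131 [536.1 253.7 131. ] 155.78415090011237 157.44689530143518 98.88733387413099 [np.float64(-16.84), np.float64(-16.58)]
135 [535.9 252.8 135. ] 155.2163052905103 156.8729888563584 98.52688168396139 [np.float64(-16.84), np.float64(-16.58)]
A [(68, [[197.3, 165.0]]), (73, [[197.2, 163.6]]), (133, [[195.5, 147.4]])] [196.5 162.1] [195.5 146.9]
B [(68, [[242.4, 168.9]]), (73, [[242.4, 167.6]]), (133, [[241.7, 151.0]])] [243.5 165.3] [243.5 150.1]
[537.6621746  252.87301458  14.        ]
```

```bash
python3 -m creep '[0,10,0,0,0,0,-1,0,10,0,0,0,0,-1,0,0,0,0,0,0,-1]'; python3 d.py 534.5 258 99 163.5
```

```text
t: 9.55
tool_pos: [534.9, 258.7, 123.5]
ee_rot: [[-0.959, 0.003, -0.283], [0.283, 0.002, -0.959], [-0.003, -1.0, -0.003]]
contact_force: [-0.6, 0.1, -2.9]
grip_width: 0.148
pos [534.9 258.7 123.5] shift [ 0.2 24.5  0.8] turn [ 0.16  0.06 -0.16] F [-0.6  0.1 -2.9] g 0.148 j [ 0.72  0.43 -0.22  0.   -0.92  0.56] t 9.55
```

```bash
python3 -m creep '[0.5,10,0.8,0.2,0,-0.2,-1,0.3,8,0,0.1,0,-0.1,-1,0,0,0,0,0,0,-1]'; python3 d.py 534.5 258 99 163.5
```

```text
t: 9.85
tool_pos: [534.0, 258.1, 104.0]
ee_rot: [[-0.959, -0.003, -0.283], [0.283, -0.002, -0.959], [0.003, -1.0, 0.003]]
contact_force: [0.5, -0.7, -3.1]
grip_width: 0.149
pos [534.  258.1 104. ] shift [-0.6  5.  -0. ] turn [-0.16  0.06  0.15] F [ 0.5 -0.7 -3.1] g 0.149 j [ 0.72  0.45 -0.24 -0.   -0.89  0.56] t 9.85
```

```bash
python3 -m creep '[-0.3,4,0,-0.1,0,0.1,-1,0,0,0,0,0,0,-1]'; python3 d.py 534.5 258 99 163.5
python3 - <<'E'
from h import *
a=robot.get_image('top');b=robot.get_image('side')
cv2.imwrite('pics/g6a.png',cv2.resize(a[155:280,85:215],None,fx=4.6,fy=4.6,interpolation=cv2.INTER_CUBIC))
cv2.imwrite('pics/g6b.png',cv2.resize(b[85:200,175:285],None,fx=5,fy=5,interpolation=cv2.INTER_CUBIC))
E
python3 d.py 534.5 258 99 163.5
```

```text
t: 10.05
tool_pos: [534.3, 258.0, 99.3]
ee_rot: [[-0.959, -0.001, -0.283], [0.283, -0.001, -0.959], [0.001, -1.0, 0.001]]
contact_force: [-0.1, -0.6, -2.9]
grip_width: 0.148
pos [534.3 258.   99.3] shift [-0.2  0.3 -0.1] turn [-0.08  0.06  0.05] F [-0.1 -0.6 -2.9] g 0.148 j [ 0.72  0.46 -0.24 -0.   -0.88  0.56] t 10.05
pos [534.9 258.3 100.2] shift [0.3 1.2 0.4] turn [-0.01  0.08 -0.02] F [-0.3  0.4 -2.2] g 0.149 j [ 0.72  0.45 -0.24  0.   -0.88  0.56] t 10.15
```

View pics/g6a.png

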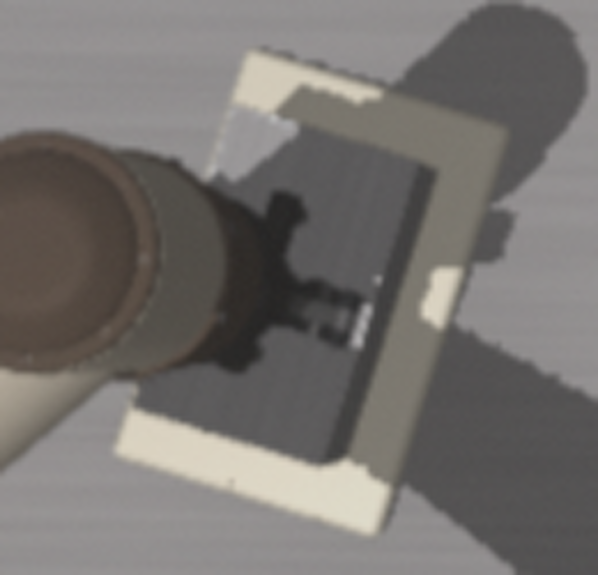

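View pics/g6b.png

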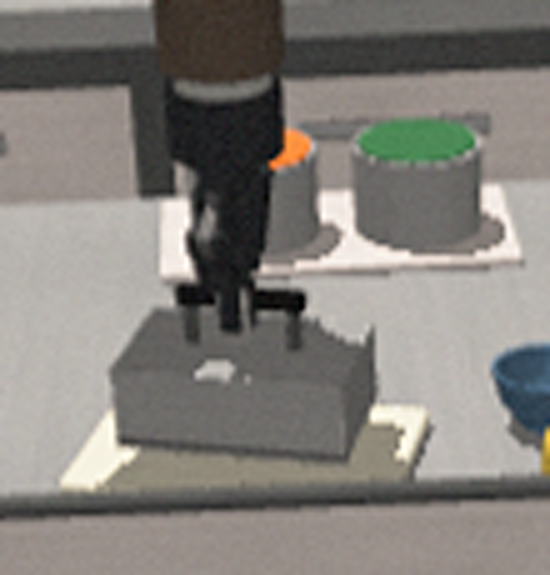

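Run:
```python
from tri import *
t=lambda v:np.array(v)/4.6-.5+(85,155)
s=lambda v:np.array(v)/5-.5+(175,85)
T=dict(A=t((325,465)),B=t((421,163)),C=t((133,405)),D=t((231,103)));S=dict(A=s((110,374)),B=s((351,388)))
for k in 'AB':
    p,g=tri(T[k],S[k]);print(k,p.round(1),round(g,1))
Q=np.array([plane('top',T[k],90)[0] for k in'ABCD']);e=Q[1]-Q[0]
print(Q.mean(0).round(1),np.linalg.norm(e),np.linalg.norm(Q[3]-Q[2]),np.linalg.norm(Q[0]-Q[2]),[np.degrees(np.arctan2(v[1],v[0])).round(2) for v in(e,Q[3]-Q[2])])
for k,b in(('A',(118,442)),('B',(348,460))):
    xy=Q['AB'.index(k)];print(k,[ (z,proj('side',[xy[0],xy[1],z]).round(1).tolist()) for z in(25,30,35,90)],s(b),S[k])
```

```text
A [447.8 228.4  89.2] 1.4
B [602.1 184.6  91.6] 6.0
[538.3 254.8  90. ] 156.8308122584961 157.61974479065162 100.50118080786825 [np.float64(-16.12), np.float64(-15.99)]
A [(25, [[198.6, 176.1]]), (30, [[198.5, 174.8]]), (35, [[198.4, 173.6]]), (90, [[196.9, 159.1]])] [198.1 172.9] [196.5 159.3]
B [(25, [[243.5, 180.0]]), (30, [[243.5, 178.7]]), (35, [[243.5, 177.4]]), (90, [[242.9, 162.7]])] [244.1 176.5] [244.7 162.1]
```

```bash
python3 -m creep '[0,1,0,0,0,0,-1]'; python3 d.py 534.5 258 99 163.5
python3 - <<'E'
from plant import robot
robot.get_image('side');robot.get_image('side')
o=robot.get_obs();print(abs(o['dq']).max(),o['tool_pos'],o['contact_force'],o['grip_width'])
print(robot.job_done())
E
```

```text
t: 10.25
tool_pos: [535.2, 258.6, 99.6]
ee_rot: [[-0.959, 0.001, -0.283], [0.283, 0.0, -0.959], [-0.001, -1.0, -0.001]]
contact_force: [0.7, -0.4, -3.0]
grip_width: 0.148
pos [535.2 258.6  99.6] shift [0.5 0.6 0.8] turn [ 0.04  0.09 -0.06] F [ 0.7 -0.4 -3. ] g 0.148 j [ 0.72  0.46 -0.24  0.   -0.87  0.56] t 10.25
0.00331902831883533 [534.9693358  258.46091966  99.3683998 ] [ 0.61752903  0.31064112 -2.45221478] 0.14943322434042694
the job is handed in; nothing more can be done
None
```

I gripped the cover by its bar at 90 N and lifted it. I carried it over the guard with the rim about 60 mm above the rail, then lowered it over the loaf. I handed the job in at about 10.4 s with the cover still held.

**Last camera checks**
- **Position:** the cover's centre is about (538, 255) mm. The platter's centre is about (537, 254) mm, so they agree to within roughly 2 mm.
- **Alignment:** the long sides are within about 0.5° of the platter's.
- **Level:** the two front corners of the cover's top came out at 89 and 92 mm, so it is level within the measuring error.
- **Hover:** working down from the cover's top, the rim is about 16 mm above the platter. The rim edge in the side view suggests about 21 mm instead. The two disagree by 5 mm, but both are within the 5 to 28 mm limit.
- **Contact and stillness:** the wrist carried a steady load of about 2.5 to 3 N, roughly the cover's weight, with no sign of contact. The arm was still before hand-in, with joint speeds under 0.004 rad/s.

I did not re-measure the sauce bottle, pepper mill, ramekin or loaf at the end. The arm's path stayed clear of the bottle, mill and ramekin, and the platter looked unmoved in the last pictures.

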